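# Press and hold a toothbrush handle in its reset dock

## Robot

A 6-joint arm with a two-finger parallel gripper is mounted at the origin on the work surface. World frame = base frame: x ahead of the robot, y to its left, z up, the work surface at z = 0. Lengths are in m, angles in rad, forces in N, time in s.
With the tool pointing down it reaches from about 0.225 to 0.875 m from the base axis. Payload 3.4 kg.
Tool frame: the origin (TCP) lies at the very end of the fingers, on their centre line; the grasp point (between the pads) lies 19 mm behind it; z points along the fingers, x is the direction in which the jaws open and shut, and the axes are right-handed (so a half turn about z gives the same grasp; the last joint's range is limited). The gripper opens to 85 mm and grips with 20 to 120 N. Pads are 22 mm wide; open, the fingers measure 114 mm over their backs; the gripper's body (76 mm by 85 mm) begins 54 mm behind the grasp point. The pads swing forward as they close: fully open they stand 13 mm farther back than shut.
Start: joints at [-1.261, 0.276, 1.505, -0, 1.361, -0.121], TCP at [0.24, -0.522, 0.231] pointing down, gripper open.
Joint ranges: [-2.89, 2.89], [-0.75, 2.08], [0.22, 2.7], [-1.18, 4.32], [0.11, 2.71], [-2.7, 2.7]. Speed limits (rad/s): [2.57, 2.57, 3.14, 3.14, 3.14, 3.14].

## Interface

Orientations are given as a unit quaternion [w, x, y, z].
In Python, from rig import manip gives the robot as it stands.
- The arm moves only by the tool send_rows, never from a script. Its argument "increments" is a list of rows, each a list of 5 numbers: the opening, from 0 (shut) to 1 (fully open), then the shift along the tool's x, y, z in m, then the turn about the tool's z in rad. A call has 1 to 8 rows; each row shifts and turns the commanded pose from where the row before left it, along the tool's axes as they then stand; what a row does not reach is not made up. A row lasts 1/8 s, in which the tool goes at most 62.5 mm and 10.7 degrees, less where a joint would pass 70% of its speed; a pose out of reach is approached as far as the arm can. A call is refused whole if a number of a shift passes 0.0625 or a number of a turn 0.188, either way. A call with a gripper value outside its range is refused whole. The fingers move at their own pace and stop on an object; "squeeze" is the grip in N (left out, the last holds). Time passes only in rows, so rows that do not move let the fingers close. It gives the time, the measured TCP pose, the force and the opening at its end, in the units of the state.
- manip.get_state(): the state, without advancing time (a new reading comes with each control period).
- manip.get_image(name): name is "scene" or "top" or "wrist"; returns the picture (480x640x3 uint8, red, green, blue); there is no depth.
- manip.calibration(name): a dict with "fx", "fy", "cx", "cy" (pixels), "distortion" ([k1, k2, p1, p2, k3] as OpenCV has them; the pictures are not rectified), "camera_from_world" (4x4, takes a point from world to camera coordinates). Camera axes: x right, y up, looking along -z (the intrinsics and any distortion apply to the point x, -y, -z); pixel columns grow to the right and rows downward; lengths in m; the calibration is good to about 2 mm. A picture is of the moment at which its call begins: read the wrist's pose just before it. calibration takes no time and is no camera call; for the wrist camera it gives the pose at the moment of the call.
- manip.sign_off(): hands the job in, once; it reports no verdict.
The state is a dict: "clock": time; "qpos": joint angles; "qd": joint speeds; "effort": joint torques, N m; "position": TCP position; "ee_rot": TCP orientation; "contact_force": force on the tool from outside, world axes, zero at the start; "moment": the same for the moment, N m; "width": finger opening in m.
Only numpy, scipy, OpenCV 4.12 (cv2) and the standard library are available. Lean on these libraries where they do the work, as an engineer would, in place of code of your own. Each camera call takes 0.05 s, during which the arm holds its last target.

## Task

Reset the electric toothbrush: first turn the dial of the docking station to its three-dot mark, so that it clicks in and stays there, then stand the toothbrush handle foot down in the dock's round well and push it down against the sprung plunger until it meets the hard stop. Finish while still holding it upright and steady against that stop, firmly but not forced (about 15 to 30 N in all). Leave the organizer, comb, tweezers, tin and tumbler as they are.

Things in the scene. Friction and masses are not known exactly. Their poses are not given: they have to be found in the camera images.
- dock: white docking station fixed to the shelf, a flat base 96 mm (its x) by 224 mm (its y) with its origin at the centre of the underside; the base is 16 mm high, 20 mm high under the dial. In its own frame the dial axis is at y = -62 mm and the well axis at y = +62 mm, both at x = 0. Yaw varies
- dial (a joint): dial angle (rad), clockwise from above, -0.05 to 1.85; sprung clicks at 0, 0.6, 1.2, 1.8, marked by one, two, three, four small dark dots on the base. THREE dots = 1.2; starts at one or two dots, rarely between. From above the pointer end points at (dock yaw + 4.0416 - value) anticlockwise from world +x. Let go within 0.15 rad of a mark it settles there. Turning takes about 0.06 N m
- dial_grip (a point): on the dial axis, half-way up its grip bar, 35 mm above the shelf. Grey dial: a skirt 40 mm across and 6 mm high, on it an upright bar 46 mm long, 12 mm wide and with its top 45 mm above the shelf, to be pinched across its 12 mm width from above; a white line on its top shows the pointer end. The skirt's top is 26 mm above the shelf
- well_mouth (a point): centre of the mouth of the well, 56 mm above the shelf: an upright round white sleeve, 48 mm outside and 34 mm inside diameter, open at the top. Bottom (hard stop) 36 mm below the mouth; the plunger's tip starts 24 mm below the mouth
- well_stop (a point): centre of the hard stop in the well, 20 mm above the shelf: top face of the steel ring at the well's bottom, round the plunger (18 mm hole). The foot of the handle stands on it when fully pressed home
- stop_ring: the steel ring itself, 4 mm thick, origin at the centre of its underside, 16 mm above the shelf
- plunger (a joint): travel (m) of the sprung steel plunger, 15 mm wide, in the middle of the well: 0 at rest (tip 12 mm above the hard stop), growing downward; 0.012 when the handle's foot meets the hard stop. The spring pushes up with 4 N at rest, rising to 10 N at the stop, so the handle pops up if let go
- brush_grip (a point): point to grasp on the grey toothbrush handle (no brush head), on its axis, 112 mm above its foot. The handle stands upright on the shelf: a round rod 28 mm in diameter, 132 mm high, then a taper and a thin steel stub, 150 mm in all; about 0.11 kg
- brush_foot (a point): centre of the handle's flat foot; z runs up the handle. 0 mm above the shelf at the start
- brush: the toothbrush handle as a whole, same origin as brush_foot
- organizer: fixed white three-tier tray organizer, 200 x 160 mm, 126 mm high, origin under its centre; to be left alone
- comb: green plastic comb, 150 x 32 mm, lying in the organizer's top tray; to be left alone
- tweezers: chrome tweezers, 90 mm long, lying in the organizer's top tray; to be left alone
- tin: closed round aluminium lip balm tin, 52 mm across, 19 mm high, on the shelf; origin under its centre; to be left alone
- tumbler: white ceramic tumbler, 72 mm across, 90 mm high, on the shelf; origin under its centre; to be left alone
Not all that is in view belongs to the job. Several things look just like the brush: the one meant starts nearest to the robot's base. Several things have the shape of the dock; the one meant has the colours described above.

How it is judged:
By the outcome, as a careful person would: the job done as asked, in the order asked, and still so for the second after the job is handed in, while the arm keeps its last pose, push and grip.
It also fails if it takes over 64 s, if anything falls off the work surface, if the arm or the gripper's body presses on something with over 40 N, if the wrist force passes 120 N, or if a joint passes its speed limit or range.

## Working session

There is one attempt and no reset: what is moved stays moved. The work goes in short steps, Python scripts to look and compute and a tool call to move; the robot and the scene stay as the last step left them, time stands still between calls to the robot, and variables do not carry over. Pictures are saved under pics/ and viewed, and the job is handed in when it is done.

Besides the shell and the picture viewer there is one more tool, called after ">>>" as name(argument=value, ...), one argument or row to a line, values as JSON. send_rows: Moves the arm, as the interface text tells. Its arguments: {"type":"object","properties":{"increments":{"type":"array","items":{"type":"array","items":{"type":"number"}}},"squeeze":{"type":"number"}},"required":["increments"]}

```bash
ls; mkdir -p pics; python3 - <<'E'
from rig import manip
import cv2,numpy as np
for n in("scene","top","wrist"):
    im=manip.get_image(n);cv2.imwrite(f"pics/{n}0.png",im[:,:,::-1])
    c=manip.calibration(n);print(n,c["fx"],c["fy"],c["cx"],c["cy"],c["distortion"]);print(np.round(c["camera_from_world"],3).tolist())
print(manip.get_state())
E
```

```text
pics
scene 542.0791106981316 542.0791106981316 319.44360906167543 235.24887862540157 [-0.03392981  0.          0.          0.          0.        ]
[[-0.431, 0.902, -0.002, 0.276], [-0.75, -0.357, 0.557, 0.427], [0.502, 0.242, 0.83, -1.643], [0.0, 0.0, 0.0, 1.0]]
top 503.180965930475 503.180965930475 324.6150184264898 242.76527776189783 [-0.04031142  0.          0.          0.          0.        ]
[[0.008, -1.0, -0.005, 0.001], [0.982, 0.006, 0.191, -0.619], [-0.191, -0.007, 0.982, -1.184], [0.0, 0.0, 0.0, 1.0]]
wrist 364.2700264575327 364.2700264575327 327.37842785811574 236.03964086366327 [-0.00551557  0.          0.          0.          0.        ]
[[0.418, -0.908, -0.001, -0.574], [0.86, 0.397, -0.32, 0.042], [0.291, 0.133, 0.948, -0.38], [0.0, 0.0, 0.0, 1.0]]
{'clock': 0.15, 'qpos': array([-1.26097201e+00,  2.76442565e-01,  1.50582907e+00, -1.74771302e-06,
        1.36071565e+00, -1.20999208e-01]), 'qd': array([ 4.74091786e-04, -1.01874126e-03, -4.00744449e-03,  9.53577307e-04,
       -5.92781591e-04,  7.65207707e-05]), 'effort': array([ 2.74396252e-04, -4.17146623e+01, -2.46031970e+01, -6.19852176e-05,
        7.63746968e-03,  4.53631287e-05]), 'position': array([ 0.24000496, -0.52208197,  0.2306478 ]), 'ee_rot': array([-4.43737304e-04,  8.41908208e-01, -5.39620313e-01, -5.37907095e-04]), 'contact_force': array([-0.77876104,  0.40688034,  0.48689363]), 'moment': array([-0.01357879, -0.04395392,  0.00448082]), 'width': 0.08556884331987097}
```

View pics/scene0.png

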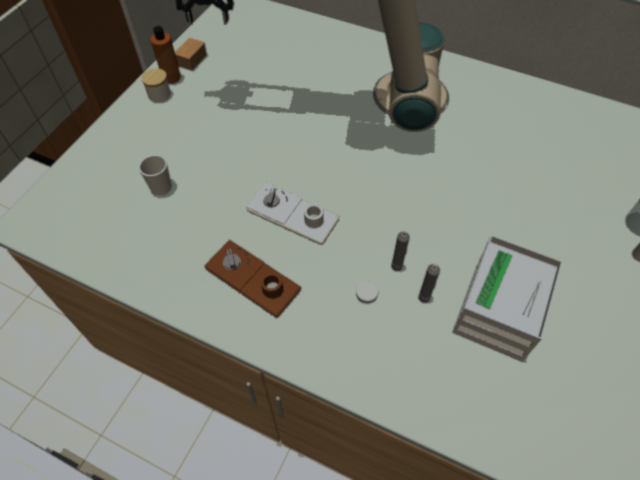

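View pics/top0.png

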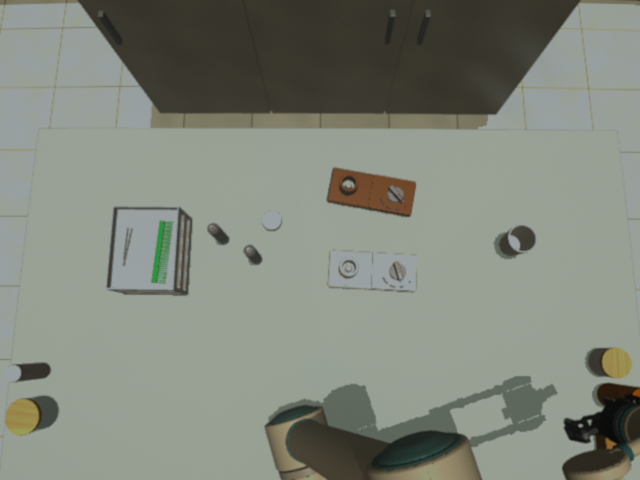

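View pics/wrist0.png

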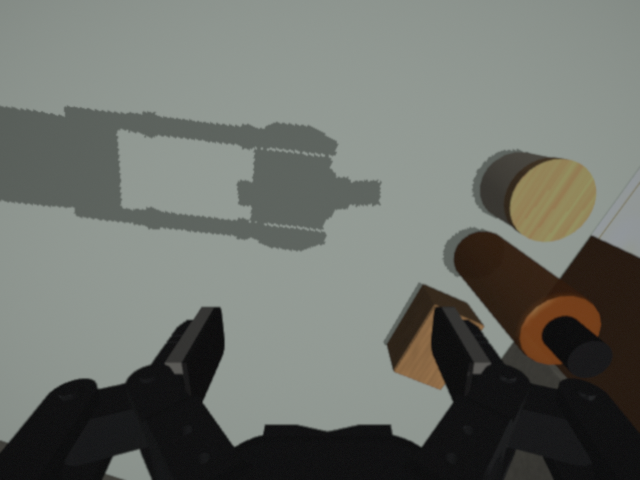

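The scene camera shows the white dock at (292,212), a brown lookalike dock at (252,278), and two dark handles at (400,251) and (429,283). In the top view the handles are at (251,254) and (217,233); (251,254) is nearer the base, and the white dock is at (373,271). Next I'll crop both closely and measure them.

```bash
cat > h.py <<'E'
import cv2,numpy as np
def ray(c,uv):
    K=np.array([[c["fx"],0,c["cx"]],[0,c["fy"],c["cy"]],[0,0,1]])
    p=cv2.undistortPoints(np.array([[uv]],float),K,np.array(c["distortion"]))[0,0]
    T=np.array(c["camera_from_world"]);R=T[:3,:3]
    d=R.T@np.array([p[0],-p[1],-1.]);o=-R.T@T[:3,3];return o,d
def onz(c,uv,z):
    o,d=ray(c,uv);return o+d*(z-o[2])/d[2]
def proj(c,P):
    T=np.array(c["camera_from_world"]);q=(T[:3,:3]@np.asarray(P,float)+T[:3,3])*[1,-1,-1]
    K=np.array([[c["fx"],0,c["cx"]],[0,c["fy"],c["cy"]],[0,0,1]])
    return cv2.projectPoints(q.reshape(1,1,3),np.zeros(3),np.zeros(3),K,np.array(c["distortion"]))[0].ravel()
E
python3 - <<'E'
from rig import manip
from h import *
c=manip.calibration("top");s=manip.calibration("scene")
t=cv2.imread("pics/top0.png");a=cv2.imread("pics/scene0.png")
w=cv2.resize(t[220:310,200:430],None,fx=3.4,fy=3.4,interpolation=cv2.INTER_CUBIC)
cv2.imwrite("pics/c1.png",w)
cv2.imwrite("pics/c2.png",cv2.resize(a[170:310,240:450],None,fx=3.8,fy=3.8,interpolation=cv2.INTER_CUBIC))
# dock white mask in top
m=(t.min(2)>170).astype(np.uint8)
hsv=cv2.cvtColor(t,cv2.COLOR_BGR2HSV);print(t[258,362],t[200,400],hsv[258,362],hsv[200,300])
for uv in[(251,254),(217,233)]: print(np.round(onz(c,uv,.07),3))
for uv in[(329,251),(417,252),(416,291),(329,289)]: print(np.round(onz(c,uv,.016),3))
print(onz(c,(348,268),.056),onz(c,(397,271),.045))
E
```

```text
[161 160 153] [52 58 58] [ 94  13 161] [ 49  17 161]
[0.588 0.185 0.07 ]
[0.64  0.271 0.07 ]
[ 0.606 -0.006  0.016]
[ 0.605 -0.23   0.016]
[ 0.505 -0.225  0.016]
[ 0.509 -0.006  0.016]
[ 0.55681068 -0.05233477  0.056     ] [ 0.55167384 -0.174054    0.045     ]
```

View pics/c1.png

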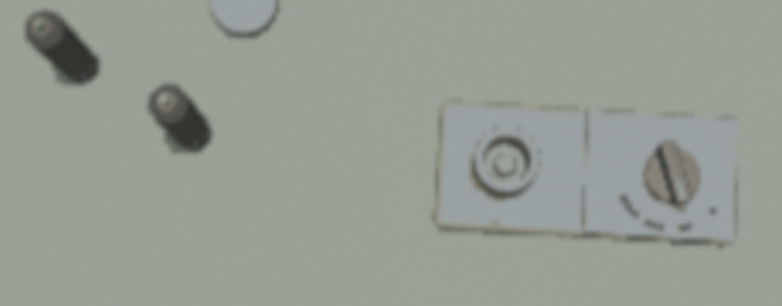

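View pics/c2.png

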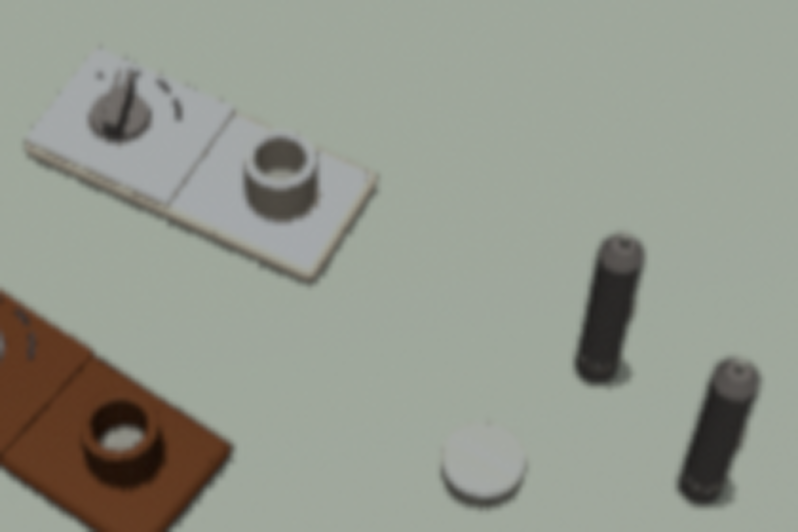

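The crops show the white dock with the dial at roughly two dots (pointer down-right, crop (681,207)). The nearer handle, at (181,118) in the crop, is at about (0.59, 0.185). I'll move above the dock for a wrist view.

>>> send_rows(
  increments=[
    [1,-0.023,-0.046,-0.003,0],
    [1,-0.023,-0.046,-0.003,0],
    [1,-0.023,-0.046,-0.003,0],
    [1,-0.023,-0.046,-0.003,0],
    [1,-0.023,-0.046,-0.003,0],
    [1,-0.023,-0.046,-0.003,0],
    [1,-0.023,-0.046,-0.003,0],
    [1,-0.023,-0.046,-0.003,0],
  ],
)

```text
clock: 1.15
position: [0.4984, -0.2002, 0.2552]
ee_rot: [0.0, 0.842, -0.54, -0.0]
contact_force: [0.8, -0.3, 0.1]
width: 0.0852
```

>>> send_rows(
  increments=[
    [1,-0.023,-0.046,-0.003,0],
    [1,-0.023,-0.046,-0.003,0],
    [1,0,0,0,0],
    [1,0,0,0,0],
  ],
)

```text
clock: 1.65
position: [0.5616, -0.1215, 0.2608]
ee_rot: [0.001, 0.842, -0.539, -0.0]
contact_force: [-0.2, 0.2, 0.2]
width: 0.0855
```

```bash
python3 - <<'E'
from rig import manip
import cv2,numpy as np,pickle
c=manip.calibration("wrist");im=manip.get_image("wrist");cv2.imwrite("pics/w1.png",im[:,:,::-1]);pickle.dump(c,open("w1.pkl","wb"))
cv2.imwrite("pics/w1c.png",im[100:460,100:560,::-1])
s=manip.get_state();print(s["clock"],s["position"],s["ee_rot"],s["qpos"],s["contact_force"])
E
```

```text
1.7 [ 0.56130508 -0.12195747  0.26093817] [ 5.18812702e-04  8.41795226e-01 -5.39796581e-01 -4.23913373e-04] [-3.34548371e-01  2.60869720e-01  1.45283140e+00 -8.19231664e-04
  1.42895823e+00  8.05959043e-01] [ 0.22815129 -0.75639354  0.72833703]
```

View pics/w1.png

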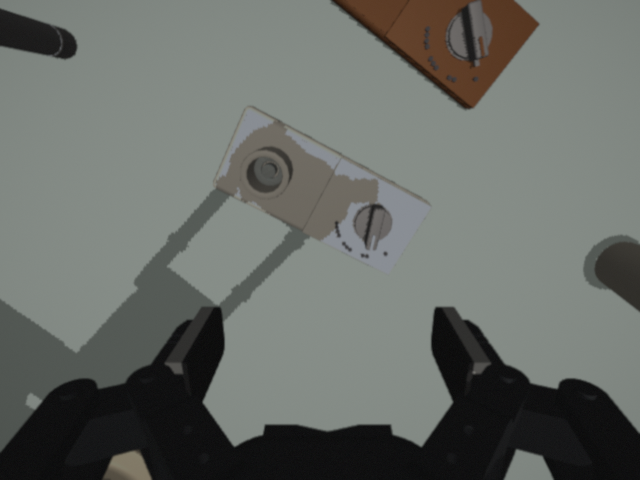

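The wrist view shows the dial at (373,223) with its white line end at about (370,247), and the sleeve at (268,172). The dock corners are near (250,106), (430,204), (388,271) and (215,182).

```bash
python3 - <<'E'
from h import *
import pickle
c=pickle.load(open("w1.pkl","rb"));im=cv2.imread("pics/w1.png")
cv2.imwrite("pics/w1c.png",cv2.resize(im[90:285,200:445],None,fx=3.2,fy=3.2,interpolation=cv2.INTER_CUBIC))
for uv,z in [((250,106),.016),((430,204),.016),((388,271),.016),((215,182),.016),((373,223),.035),((268,172),.056)]: print(uv,np.round(onz(c,uv,z),4))
E
```

```text
(250, 106) [ 0.6092 -0.0139  0.016 ]
(430, 204) [ 0.5971 -0.228   0.016 ]
(388, 271) [ 0.5073 -0.2237  0.016 ]
(215, 182) [ 0.5218 -0.0073  0.016 ]
(373, 223) [ 0.556  -0.1768  0.035 ]
(268, 172) [ 0.5638 -0.0581  0.056 ]
```

View pics/w1c.png

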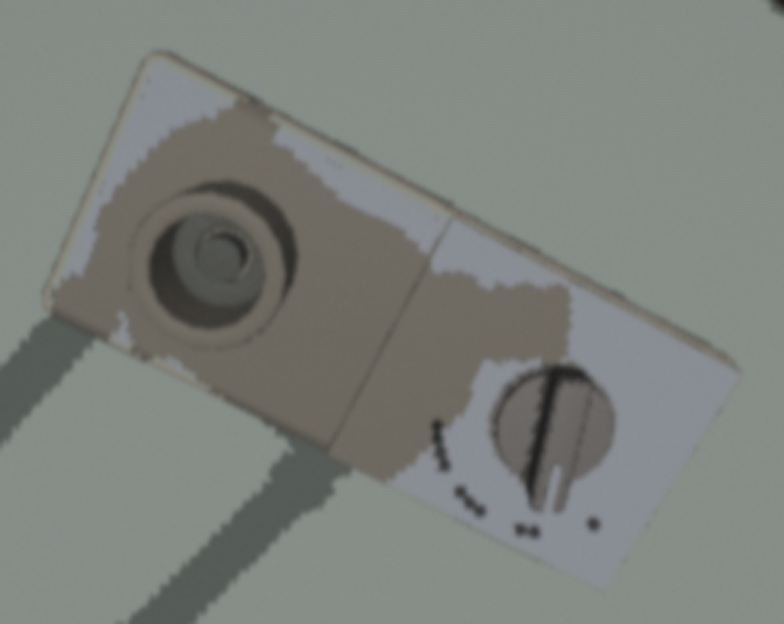

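```bash
python3 - <<'E'
from h import *
import pickle
c=pickle.load(open("w1.pkl","rb"))
f=lambda x,y,z:onz(c,(200+(x+.5)/3.2-.5,90+(y+.5)/3.2-.5),z)
C=f(553,427,.026);W=f(210,270,.056);T=f(563,443,.045)
a=f(577,378,.045);b=f(550,508,.045)
print("skirt",C,"bartop",T,(a+b)/2,"len",np.linalg.norm(a-b),"well",W,"stop plunger tip",f(222,257,.032))
yaw=np.arctan2((W-C)[1],(W-C)[0])-np.pi/2
print("dist",np.linalg.norm((W-C)[:2]),"yaw",yaw)
P=[f(150,52,.016),f(740,370,.016),f(605,588,.016),f(45,303,.016)]
print(np.round(P,4)); print("corner yaw",[np.arctan2(v[1],v[0])-np.pi/2 for v in (P[0]-P[1],P[3]-P[2])], "ctr",np.mean(P,0))
ang=lambda d:np.arctan2(d[1],d[0])%(2*np.pi)
print("pointer ang",ang(b-a),"value",yaw+4.0416-ang(b-a))
for n,p in dict(one=(593,523),two=(527,532),three=(470,502),four=(441,447)).items(): print(n,yaw+4.0416-ang(f(*p,.02)-C))
E
```

```text
skirt [ 0.55365722 -0.17853011  0.026     ] bartop [ 0.55436529 -0.17928677  0.045     ] [ 0.55403267 -0.17954806  0.045     ] len 0.04442974070318062 well [ 0.56090768 -0.05647447  0.056     ] stop plunger tip [ 0.56113295 -0.05630098  0.032     ]
dist 0.1222707910448992 yaw -0.05933326104859904
[[ 0.6078 -0.0107  0.016 ]
 [ 0.5963 -0.2297  0.016 ]
 [ 0.505  -0.2259  0.016 ]
 [ 0.5188 -0.0068  0.016 ]]
corner yaw [np.float64(-0.05267192999043324), np.float64(-0.06322895515881855)] ctr [ 0.55698572 -0.11827462  0.016     ]
pointer ang 3.4195449902368757 value 0.5627217487145248
one -0.005027817867010231
two 0.5765235999409697
three 1.1583793279244667
four 1.744081733649593
```

Dial centre ≈ (0.554, −0.179), value ≈ 0.6 (two dots). The well is at (0.561, −0.0565) and the dock yaw ≈ −0.057. I'll align and descend.

>>> send_rows(
  increments=[
    [0.6,0,0,0,0.094],
    [0.6,0,0,0,0.093],
    [0.6,0.027,0.0105,0.03,0],
    [0.6,0.0265,0.0105,0.03,0],
    [0.6,0,0,0.045,0],
    [0.6,0,0,0.045,0],
    [0.6,0,0,0.01,0],
    [0.6,0,0,0,0],
  ],
)

```text
clock: 2.7
position: [0.5544, -0.1793, 0.1016]
ee_rot: [0.0, 0.787, -0.616, 0.0]
contact_force: [-0.0, -0.0, -0.1]
width: 0.0513
```

```bash
python3 - <<'E'
from rig import manip
import cv2,numpy as np,pickle
c=manip.calibration("wrist");im=manip.get_image("wrist");cv2.imwrite("pics/w2.png",im[:,:,::-1]);pickle.dump(c,open("w2.pkl","wb"))
s=manip.get_state();print(s["clock"],s["position"],s["ee_rot"],s["qpos"],s["contact_force"])
from h import *
print(proj(c,(.554,-.179,.045)),proj(c,(.561,-.0565,.056)))
E
```

```text
2.75 [ 0.55531983 -0.17940305  0.10270455] [-1.94312494e-04  7.87586694e-01 -6.16202677e-01  1.19293622e-03] [-4.31574140e-01  3.85298236e-01  1.68033720e+00 -1.94759124e-04
  1.07354598e+00  8.96343888e-01] [-0.06501946 -0.97468856  0.43311301]
[326.93047096 260.04838015] [105.9278261  204.53050303]
```

View pics/w2.png

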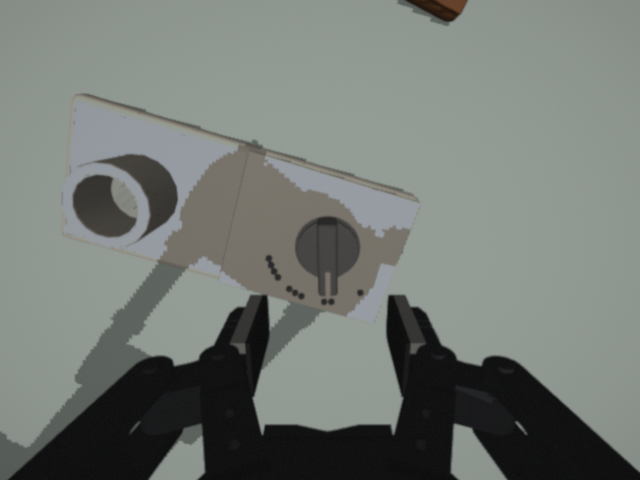

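The bar is vertical and centred at (327,257), and the sleeve rim is at (107,205). Both match the predictions. Next: descend, close gently and turn.

>>> send_rows(
  increments=[
    [0.6,0,0,0.03,0],
    [0.6,0,0,0.025,0],
    [0.6,0,0,0.016,0],
    [0.6,0,0,0,0],
    [0,0,0,0,0],
    [0,0,0,0,0],
    [0,0,0,0,0],
    [0,0,0,0,0],
  ],
  squeeze=30,
)

```text
clock: 3.75
position: [0.5554, -0.1788, 0.0315]
ee_rot: [-0.0, 0.788, -0.616, 0.001]
contact_force: [-0.1, 0.3, 6.6]
width: 0.0112
```

>>> send_rows(
  increments=[
    [0,0,0,-0.002,0],
    [0,0,0,0,0.1],
    [0,0,0,0,0.12],
    [0,0,0,0,0.12],
    [0,0,0,0,0.12],
    [0,0,0,0,0.15],
    [0,0,0,0,0.02],
    [0,0,0,0,0],
  ],
)

```text
clock: 4.75
position: [0.5553, -0.1801, 0.0316]
ee_rot: [-0.0, -0.559, 0.829, -0.001]
contact_force: [2.3, -5.2, -6.5]
width: 0.0112
```

```bash
python3 - <<'E'
from rig import manip
import cv2,numpy as np
im=manip.get_image("wrist");cv2.imwrite("pics/w3.png",im[:,:,::-1])
s=manip.get_state();print(s["clock"],s["position"],s["ee_rot"],s["contact_force"],s["moment"],s["width"],2*np.arctan2(s["ee_rot"][2],s["ee_rot"][1]))
E
```

```text
4.8 [ 0.55526342 -0.18012512  0.03157532] [-3.48410019e-04 -5.58556751e-01  8.29464945e-01 -1.46265615e-03] [ 2.56130193 -6.04272827 -6.66472026] [-0.77634714 -0.35073048  0.0387563 ] 0.01098636187941057 4.326883787949397
```

View pics/w3.png

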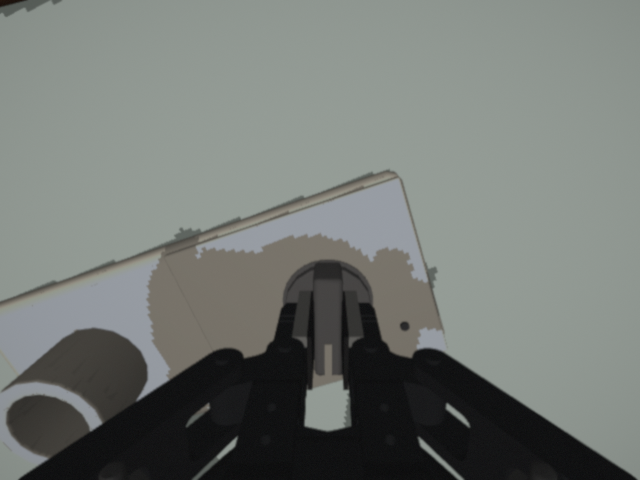

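The bar turned with the jaws to value ≈ 1.23. I'll release and lift to check.

>>> send_rows(
  increments=[
    [0.5,0,0,0,0],
    [0.6,0,0,0,0],
    [0.6,0,0,0,0],
    [0.6,0,0,-0.04,0],
    [0.6,0,0,-0.05,0],
    [0.8,0,0,-0.05,0],
    [1,0,0,-0.05,0],
    [1,0,0,-0.02,0],
  ],
)

```text
clock: 5.8
position: [0.5557, -0.1787, 0.2463]
ee_rot: [0.002, -0.558, 0.83, -0.003]
contact_force: [0.7, 0.4, -1.1]
width: 0.0853
```

```bash
python3 - <<'E'
from rig import manip
import cv2,numpy as np,pickle
c=manip.calibration("wrist");im=manip.get_image("wrist");cv2.imwrite("pics/w4.png",im[:,:,::-1]);pickle.dump(c,open("w4.pkl","wb"))
s=manip.get_state();print(s["clock"],s["position"],s["ee_rot"],s["contact_force"],s["width"])
from h import *
a=proj(c,(.554,-.179,.045))
for v in (.6,1.2,1.8):
    t=-.057+4.0416-v;print(v,proj(c,(.554+.023*np.cos(t),-.179+.023*np.sin(t),.045)))
x,y=map(int,a);print(a);cv2.imwrite("pics/w4c.png",cv2.resize(im[y-70:y+70,x-90:x+90,::-1],None,fx=4,fy=4))
print(x-90,y-70)
E
```

```text
5.85 [ 0.55640765 -0.17898404  0.24778917] [ 0.00231455 -0.55837268  0.82957875 -0.00369855] [ 0.25390896 -0.12692731  1.91545649] 0.08528775374623014
0.6 [341.79804656 223.69833146]
1.2 [328.71926249 227.95660093]
1.8 [315.42796389 224.4135871 ]
[328.07657897 205.24816308]
238 135
```

View pics/w4c.png

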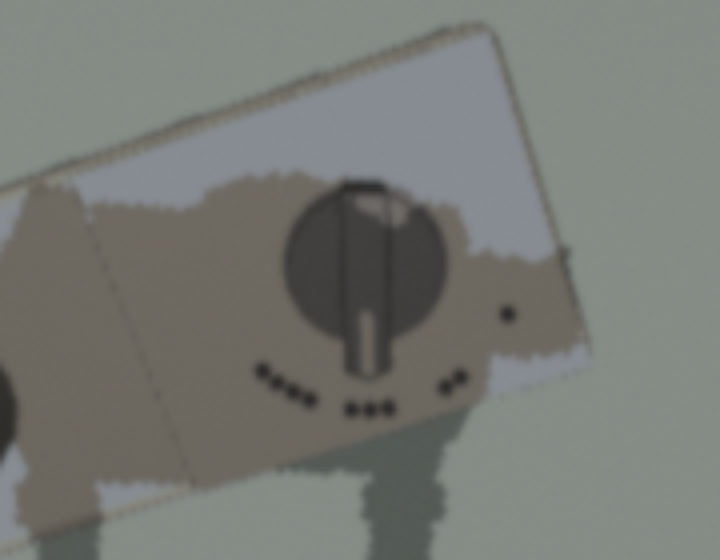

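The white line now points at the three-dot mark (crop (368,408)), and the dial stayed there. Next I'll move towards the handle and look down on it.

```bash
python3 - <<'E'
from rig import manip
from h import *
c=manip.calibration("top");s=manip.calibration("scene")
t=cv2.imread("pics/top0.png");a=cv2.imread("pics/scene0.png")
for uv,z in [((250,250),.15),((217-4,229),.15)]: print(onz(c,uv,z))
# stub top in scene crop (625,243)/3.8
o1,d1=ray(c,(250,249.6));o2,d2=ray(s,(240+625/3.8,170+243/3.8))
A=np.stack([d1,-d2],1);k=np.linalg.lstsq(A,o2-o1,rcond=None)[0];print(o1+k[0]*d1,o2+k[1]*d2)
print(onz(s,(240+598/3.8,170+368/3.8),0))
E
```

```text
[0.58331828 0.17538412 0.15      ]
[0.63196922 0.26283652 0.15      ]
[0.58599546 0.17695622 0.14024113] [0.5848483  0.18052053 0.14059768]
[0.58519834 0.18158721 0.        ]
```

>>> send_rows(
  increments=[
    [1,0,0,0,-0.16],
    [1,0,0,0,-0.16],
    [1,0,0,0,-0.16],
    [1,0,0,0,-0.16],
    [1,0,0,0,-0.16],
    [1,0,0,0,-0.156],
    [1,0,0,0,0],
  ],
)

```text
clock: 6.72
position: [0.5541, -0.178, 0.2415]
ee_rot: [0.0, 0.877, -0.481, -0.001]
contact_force: [-0.4, 0.1, -0.7]
width: 0.0854
```

>>> send_rows(
  increments=[
    [1,-0.0358,-0.0271,0,0],
    [1,-0.0358,-0.0271,0,0],
    [1,-0.0358,-0.0271,0,0],
    [1,-0.0358,-0.0271,0,0],
    [1,-0.0358,-0.0271,0,0],
    [1,-0.0358,-0.0271,0,0],
    [1,-0.0358,-0.0271,0,0],
    [1,-0.0358,-0.0271,0,0],
  ],
)

```text
clock: 7.72
position: [0.5823, 0.1812, 0.2418]
ee_rot: [0.0, 0.877, -0.481, -0.0]
contact_force: [0.9, -0.4, 0.6]
width: 0.0854
```

>>> send_rows(
  increments=[
    [1,0,0,0,0],
    [1,0,0,0,0],
  ],
)

```text
clock: 7.98
position: [0.5823, 0.1793, 0.2418]
ee_rot: [0.001, 0.877, -0.48, -0.0]
contact_force: [-0.4, -0.6, -0.1]
width: 0.0859
```

```bash
python3 - <<'E'
from rig import manip
import cv2,numpy as np,pickle
c=manip.calibration("wrist");im=manip.get_image("wrist");cv2.imwrite("pics/w5.png",im[:,:,::-1]);pickle.dump(c,open("w5.pkl","wb"))
s=manip.get_state();print(s["clock"],s["position"],s["ee_rot"],2*np.arctan2(s["ee_rot"][2],s["ee_rot"][1]),s["contact_force"],s["width"])
from h import *
p=s["position"];print(proj(c,(.584,.179,.15)),proj(c,(.584,.179,0)),"under tcp",proj(c,(p[0],p[1],.15)),proj(c,(p[0],p[1],0)))
E
```

```text
8.025 [0.58235027 0.17883629 0.24192978] [ 6.03410795e-04  8.76974342e-01 -4.80536815e-01 -9.10926317e-05] -1.0025336667042664 [0.48752574 0.37159034 0.28558184] 0.08519079083052788
[329.43138576 238.03951627] [328.6116029  192.28252819] under tcp [328.32354389 240.09009506] [327.90815483 193.64183509]
```

View pics/w5.png

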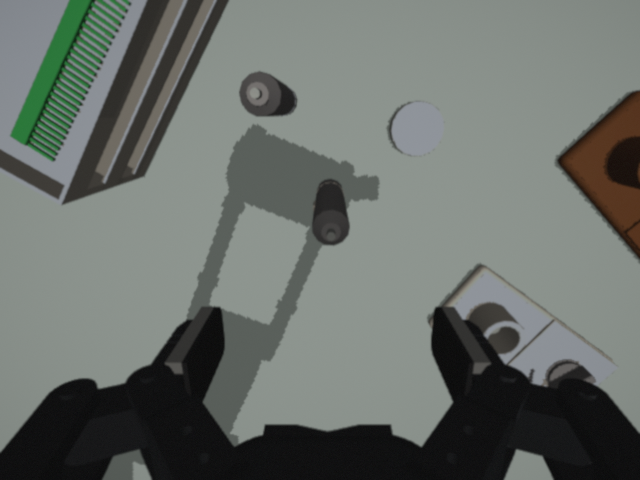

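```bash
python3 - <<'E'
from h import *
import pickle
c=pickle.load(open("w5.pkl","rb"));im=cv2.imread("pics/w5.png")
cv2.imwrite("pics/w5c.png",cv2.resize(im[165:265,270:400],None,fx=6,fy=6,interpolation=cv2.INTER_CUBIC))
print(onz(c,(331,235),.15))
E
```

```text
[0.58640691 0.17928348 0.15      ]
```

View pics/w5c.png

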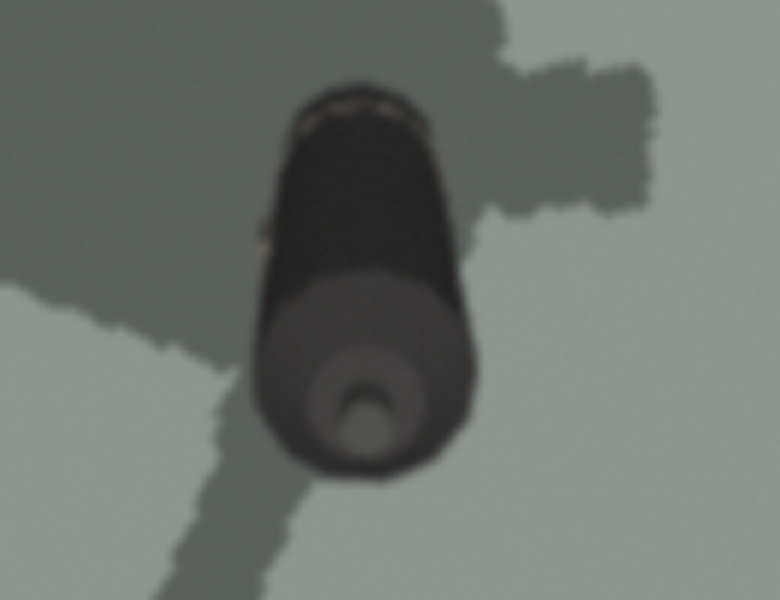

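```bash
python3 - <<'E'
from h import *
import pickle
c=pickle.load(open("w5.pkl","rb"))
for uv,z in[((331.2,236.3),.15),((331,227.5),.132),((330.3,190),0)]: print(onz(c,uv,z))
E
```

```text
[0.58569788 0.17866461 0.15      ]
[0.58624181 0.17896441 0.132     ]
[0.58705329 0.17881798 0.        ]
```

>>> send_rows(
  increments=[
    [1,0.002,-0.0033,0.04,0],
    [1,0,0,0.04,0],
    [1,0,0,0.035,0],
    [1,0,0,0.02,0],
    [1,0,0,0.013,0],
    [1,0,0,0,0],
    [1,0,0,0,0],
  ],
)

```text
clock: 8.9
position: [0.5873, 0.1795, 0.0953]
ee_rot: [-0.001, 0.877, -0.48, 0.001]
contact_force: [-0.0, 0.6, 0.5]
width: 0.0851
```

```bash
python3 - <<'E'
from rig import manip
import cv2
s=manip.get_state();print(s["clock"],s["position"],s["contact_force"])
im=manip.get_image("wrist");cv2.imwrite("pics/w6.png",im[:,:,::-1])
E
```

```text
8.9 [0.58732643 0.17954708 0.09532252] [-0.01798023  0.60889901  0.51138878]
```

View pics/w6.png

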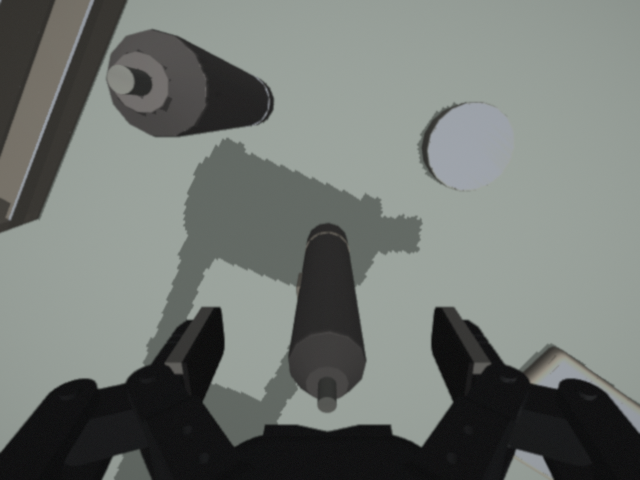

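The handle is centred between the jaws at (327,370), so I'll close.

>>> send_rows(
  increments=[
    [0.6,0,0,0,0],
    [0.3,0,0,0,0],
    [0,0,0,0,0],
    [0,0,0,0,0],
    [0,0,0,0,0],
    [0,0,0,0,0],
  ],
  squeeze=80,
)

```text
clock: 9.7
position: [0.5869, 0.1799, 0.0947]
ee_rot: [-0.0, 0.877, -0.48, 0.0]
contact_force: [-0.6, 0.2, 3.1]
width: 0.0267
```

>>> send_rows(
  increments=[
    [0,0,0,-0.02,0],
    [0,0,0,-0.03,0],
    [0,0,0,-0.03,0],
    [0,0,0,-0.02,0],
    [0,0,0,0,0],
    [0,0,0,0,0],
  ],
)

```text
clock: 10.45
position: [0.5855, 0.1796, 0.1928]
ee_rot: [0.001, 0.877, -0.48, -0.001]
contact_force: [-0.4, 0.3, -2.3]
width: 0.0264
```

```bash
python3 - <<'E'
from rig import manip
import cv2,pickle,numpy as np
from h import *
s=manip.get_state();print(s["clock"],s["position"],s["ee_rot"],s["contact_force"],s["moment"],s["width"])
pickle.dump((manip.calibration("wrist"),s),open("w7.pkl","wb"))
im=manip.get_image("wrist");cv2.imwrite("pics/w7.png",im[:,:,::-1])
c=manip.calibration("scene");im=manip.get_image("scene");cv2.imwrite("pics/s7.png",cv2.resize(im[120:300,270:510,::-1],None,fx=3.3,fy=3.3,interpolation=cv2.INTER_CUBIC))
p=s["position"]
for z in(.131,.019,-.093): print(proj(c,p+[0,0,z-.093+0.0]))
E
```

```text
10.45 [0.5855257  0.17961455 0.19277644] [ 0.00090568  0.87735132 -0.47984661 -0.0010356 ] [-0.37519791  0.2869305  -2.3111716 ] [-0.0118161  -0.04242091 -0.0164281 ] 0.02643673475312557
[409.5429296  209.51947642]
[402.73278962 239.50692397]
[396.88146766 265.20769007]
```

View pics/w7.png

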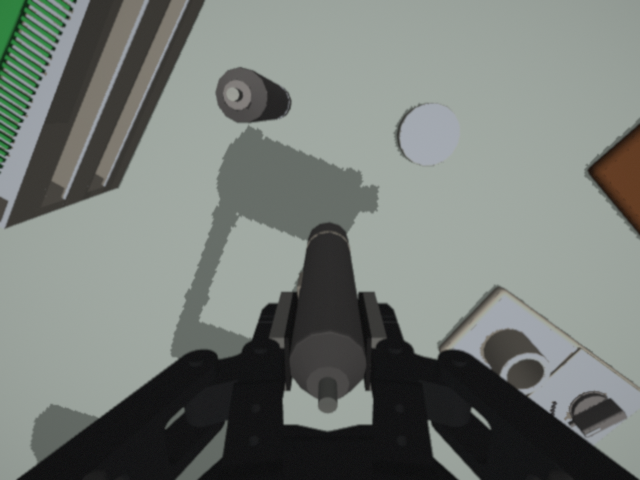

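View pics/s7.png

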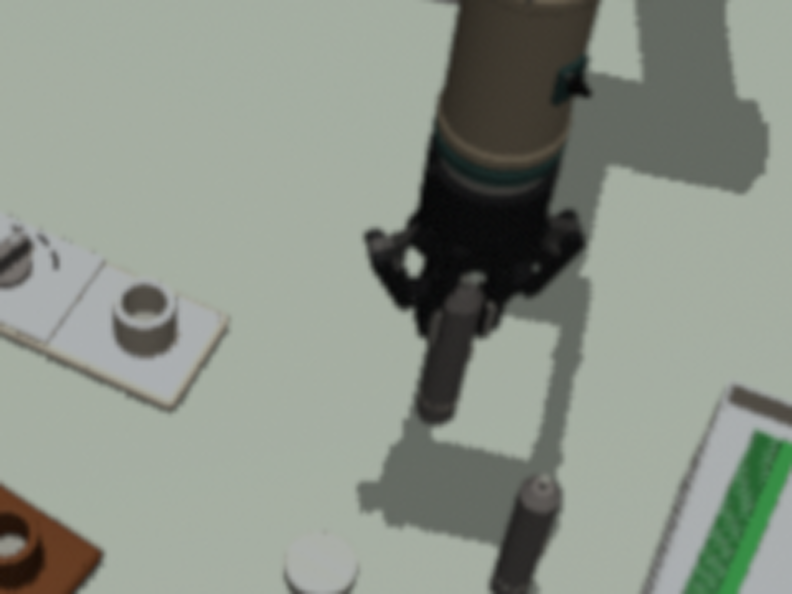

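The handle hangs upright in the jaws, and in the wrist view it sits where it did before the lift (top (327,370), foot (327,232)). I'll carry it over the well.

>>> send_rows(
  increments=[
    [0,0.03,0.024,0,0],
    [0,0.04,0.0315,0,0],
    [0,0.04,0.032,0,0],
    [0,0.04,0.032,0,0],
    [0,0.035,0.0276,0,0],
    [0,0,0,0,0],
    [0,0,0,0,0],
  ],
)

```text
clock: 11.42
position: [0.562, -0.055, 0.1935]
ee_rot: [-0.0, 0.877, -0.48, -0.001]
contact_force: [-0.0, -0.2, -1.4]
width: 0.0269
```

```bash
cat > look.py <<'E'
from rig import manip
import sys,pickle
from h import *
n=sys.argv[1]
P=[]
for i in range(3):
    s=manip.get_state();P.append(s["position"]); c=manip.calibration("wrist");im=manip.get_image("wrist")
cv2.imwrite(f"pics/{n}w.png",im[:,:,::-1])
print(s["clock"],np.round(P,4).tolist(),np.round(s["ee_rot"],4),np.round(s["contact_force"],1),np.round(s["moment"],2),s["width"])
sc=manip.calibration("scene");a=manip.get_image("scene");t=manip.calibration("top");b=manip.get_image("top")
cv2.imwrite(f"pics/{n}s.png",np.hstack([cv2.resize(a[140:260,250:370,::-1],None,fx=3.3,fy=3.3,interpolation=cv2.INTER_CUBIC),cv2.resize(b[210:330,290:410,::-1],None,fx=3.3,fy=3.3,interpolation=cv2.INTER_CUBIC)]))
pickle.dump(c,open(n+".pkl","wb"))
W=(.561,-.0565,.056);print("well in wrist",proj(c,W))
E
python3 look.py a
```

```text
11.525 [[0.562, -0.055, 0.1935], [0.5622, -0.0545, 0.1936], [0.5623, -0.0543, 0.1938]] [-1.000e-04  8.776e-01 -4.794e-01 -6.000e-04] [ 0.1  0.3 -0.9] [ 0.07 -0.03 -0.03] 0.026419129117150643
well in wrist [329.32777143 223.69899539]
```

View pics/aw.png

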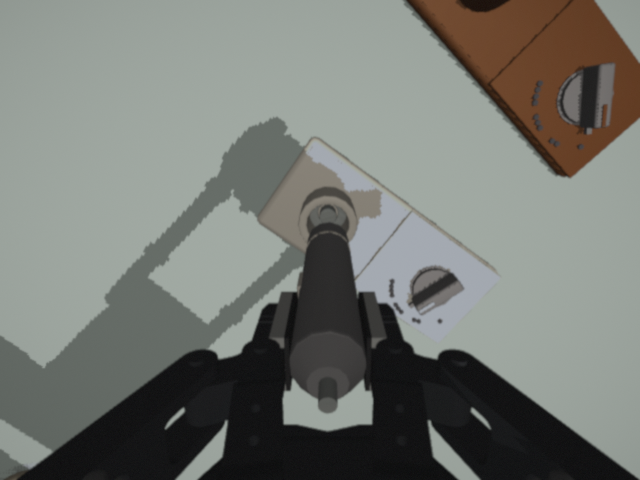

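View pics/as.png

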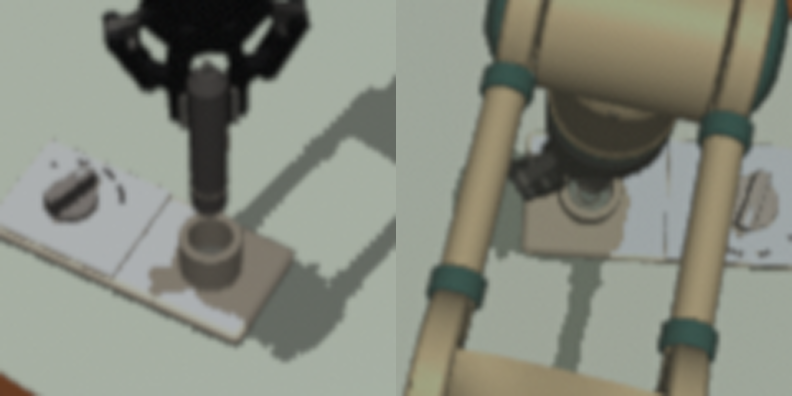

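The foot (328,232) and the well rim (329,222) line up laterally. I'll lower to just above the mouth and check again.

>>> send_rows(
  increments=[
    [0,0,0,0.015,0],
    [0,0,0,0.015,0],
    [0,0,0,0.005,0],
    [0,0,0,0,0],
    [0,0,0,0,0],
  ],
)

```text
clock: 12.3
position: [0.5628, -0.0554, 0.1596]
ee_rot: [-0.0, 0.877, -0.48, 0.0]
contact_force: [-0.0, 0.1, -1.2]
width: 0.0266
```

```bash
python3 look.py b; python3 - <<'E'
from h import *
import pickle
c=pickle.load(open("b.pkl","rb"));im=cv2.imread("pics/bw.png")
cv2.imwrite("pics/bwc.png",cv2.resize(im[170:310,250:410],None,fx=4.5,fy=4.5,interpolation=cv2.INTER_CUBIC))
E
```

```text
12.4 [[0.5628, -0.0554, 0.1596], [0.5628, -0.0555, 0.1597], [0.5628, -0.0555, 0.1598]] [-1.000e-04  8.773e-01 -4.799e-01  6.000e-04] [ 0.1 -0.7 -2.2] [-0.   -0.02  0.07] 0.026299096607078375
well in wrist [327.39426633 237.32016818]
```

View pics/bwc.png

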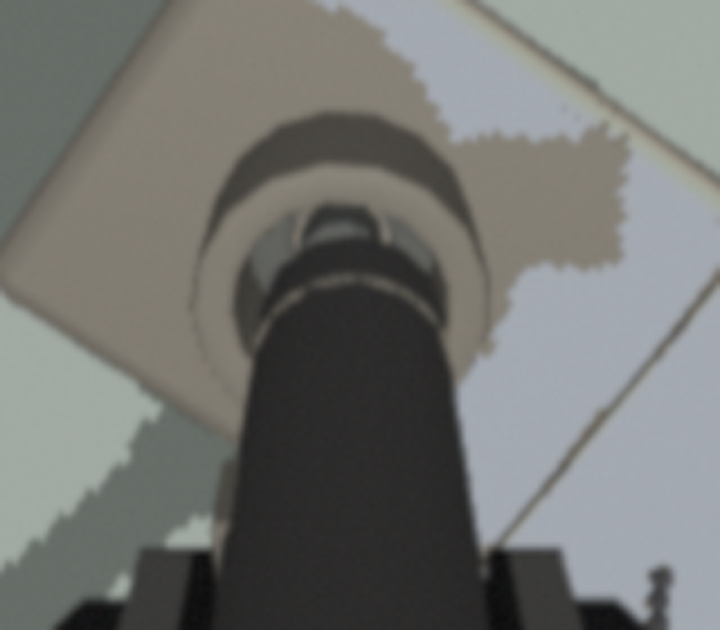

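View pics/bs.png

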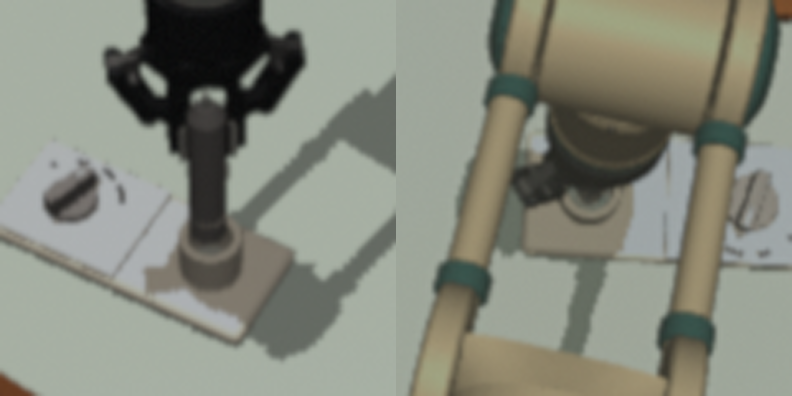

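```bash
python3 - <<'E'
from h import *
import pickle
c=pickle.load(open("b.pkl","rb"))
yaw=-1.0;x=np.array([np.cos(yaw),np.sin(yaw),0]);y=np.array([np.sin(yaw),-np.cos(yaw),0])
f=lambda u,v,z:onz(c,(250+(u+.5)/4.5-.5,170+(v+.5)/4.5-.5),z)
T=np.array([.5628,-.0555,0])
for n,p in dict(inner_back=f(341,203,.056),outer_back=f(341,163,.056),L=f(193,300,.056),R=f(490,300,.056),iL=f(236,300,.056),iR=f(447,300,.056),foot_back=f(350,240,.065),fL=f(258,335,.065),fR=f(445,325,.065)).items(): print(n,np.round([(p-T)@x*1e3,(p-T)@y*1e3],1),p.round(4))
E
```

```text
inner_back [ -1.5 -14.6] [ 0.5743 -0.0463  0.056 ]
outer_back [ -1.5 -21. ] [ 0.5797 -0.0429  0.056 ]
L [-25.    1.3] [ 0.5482 -0.0351  0.056 ]
R [22.1  1.3] [ 0.5736 -0.0748  0.056 ]
iL [-18.2   1.3] [ 0.5519 -0.0409  0.056 ]
iR [15.2  1.3] [ 0.57  -0.069  0.056]
foot_back [ -0.1 -11.3] [ 0.5723 -0.0493  0.065 ]
fL [-14.3   3.9] [ 0.5518 -0.0456  0.065 ]
fR [14.4  2.3] [ 0.5687 -0.0689  0.065 ]
```

The foot is centred in tool y but about 1.5 mm off in tool x. I'll correct that and go in gently.

>>> send_rows(
  increments=[
    [0,-0.0015,0,0,0],
    [0,0,0,0.005,0],
    [0,0,0,0.005,0],
    [0,0,0,0.005,0],
    [0,0,0,0,0],
  ],
)

```text
clock: 13.18
position: [0.5612, -0.054, 0.1436]
ee_rot: [0.0, 0.877, -0.48, -0.001]
contact_force: [0.6, 0.1, -1.2]
width: 0.0267
```

>>> send_rows(
  increments=[
    [0,0,0,0.005,0],
    [0,0,0,0.005,0],
    [0,0,0,0.004,0],
    [0,0,0,0,0],
  ],
)

```text
clock: 13.68
position: [0.5613, -0.054, 0.1298]
ee_rot: [0.0, 0.877, -0.48, -0.0]
contact_force: [0.2, 0.5, -0.4]
width: 0.0263
```

```bash
python3 look.py d; python3 - <<'E'
import cv2
im=cv2.imread("pics/dw.png")
cv2.imwrite("pics/dwc.png",cv2.resize(im[170:310,250:410],None,fx=4.5,fy=4.5,interpolation=cv2.INTER_CUBIC))
E
```

```text
13.775 [[0.5613, -0.054, 0.1298], [0.5615, -0.054, 0.1301], [0.5617, -0.0541, 0.1303]] [ 0.      0.8773 -0.4799  0.    ] [-0.5 -0.6 -2. ] [0.01 0.04 0.03] 0.026318864946540243
well in wrist [330.32617064 251.85395484]
```

View pics/dwc.png

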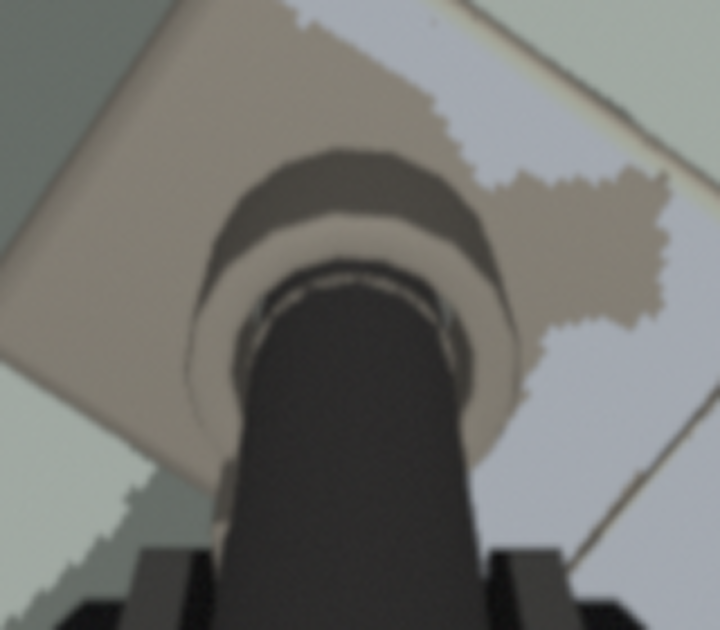

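View pics/ds.png

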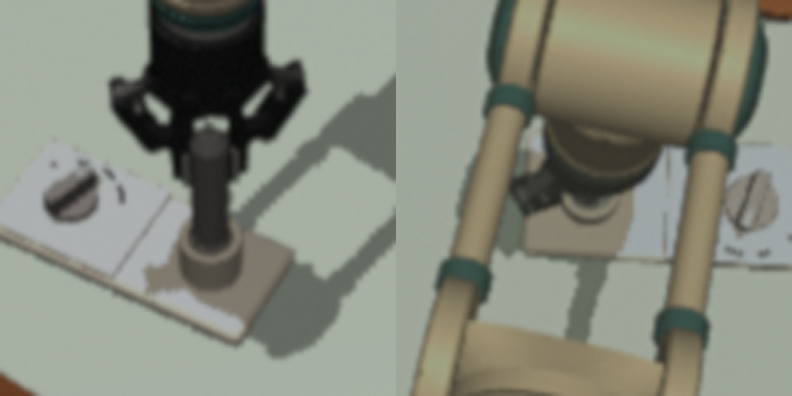

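The handle is inside the sleeve, centred, with no side force. I'll press against the plunger with a firmer grip.

>>> send_rows(
  increments=[
    [0,0,0,0,0],
    [0,0,0,0.003,0],
    [0,0,0,0.003,0],
    [0,0,0,0.003,0],
    [0,0,0,0,0],
  ],
  squeeze=105,
)

```text
clock: 14.55
position: [0.5619, -0.0541, 0.1217]
ee_rot: [-0.0, 0.877, -0.48, 0.0]
contact_force: [-1.5, 0.4, 6.2]
width: 0.0257
```

>>> send_rows(
  increments=[
    [0,0,0,0.002,0],
    [0,0,0,0.0015,0],
    [0,0,0,0,0],
    [0,0,0,0,0],
  ],
)

```text
clock: 15.05
position: [0.562, -0.0541, 0.1186]
ee_rot: [-0.0, 0.877, -0.48, 0.001]
contact_force: [-1.0, 0.5, 7.0]
width: 0.0262
```

>>> send_rows(
  increments=[
    [0,0,0,0.001,0],
    [0,0,0,0.001,0],
    [0,0,0,0,0],
    [0,0,0,0,0],
  ],
)

```text
clock: 15.55
position: [0.5619, -0.0541, 0.1168]
ee_rot: [-0.0, 0.877, -0.48, 0.001]
contact_force: [-0.6, 1.2, 7.4]
width: 0.0259
```

>>> send_rows(
  increments=[
    [0,0,0,0.001,0],
    [0,0,0,0,0],
    [0,0,0,0,0],
  ],
)

```text
clock: 15.92
position: [0.562, -0.054, 0.1158]
ee_rot: [-0.0, 0.877, -0.48, 0.001]
contact_force: [-1.3, 0.0, 7.5]
width: 0.0262
```

>>> send_rows(
  increments=[
    [0,0,0,0.0007,0],
    [0,0,0,0,0],
    [0,0,0,0,0],
  ],
)

```text
clock: 16.3
position: [0.562, -0.054, 0.1152]
ee_rot: [-0.0, 0.877, -0.48, 0.001]
contact_force: [-1.0, 0.6, 8.1]
width: 0.0258
```

>>> send_rows(
  increments=[
    [0,0,0,0.0007,0],
    [0,0,0,0,0],
    [0,0,0,0,0],
  ],
)

```text
clock: 16.68
position: [0.562, -0.0541, 0.1148]
ee_rot: [-0.0, 0.877, -0.48, 0.001]
contact_force: [-2.1, 1.4, 9.4]
width: 0.026
```

>>> send_rows(
  increments=[
    [0,0,0,0.0005,0],
    [0,0,0,0,0],
    [0,0,0,0,0],
  ],
)

```text
clock: 17.05
position: [0.5621, -0.054, 0.1147]
ee_rot: [-0.0, 0.877, -0.48, 0.001]
contact_force: [-1.7, 0.5, 11.4]
width: 0.026
```

>>> send_rows(
  increments=[
    [0,0,0,0.001,0],
    [0,0,0,0,0],
    [0,0,0,0,0],
  ],
)

```text
clock: 17.42
position: [0.5622, -0.054, 0.1147]
ee_rot: [-0.0, 0.877, -0.48, 0.001]
contact_force: [-3.2, 1.1, 18.6]
width: 0.0259
```

>>> send_rows(
  increments=[
    [0,0,0,0.001,0],
    [0,0,0,0,0],
    [0,0,0,0,0],
  ],
)

```text
clock: 17.8
position: [0.5623, -0.054, 0.1147]
ee_rot: [-0.001, 0.877, -0.48, 0.001]
contact_force: [-4.7, 1.3, 22.7]
width: 0.0263
```

Firmly on the stop at about 23 N: z stays constant while the force rises. I'll hold and check that it's steady.

>>> send_rows(
  increments=[
    [0,0,0,0,0],
    [0,0,0,0,0],
    [0,0,0,0,0],
    [0,0,0,0,0],
    [0,0,0,0,0],
    [0,0,0,0,0],
    [0,0,0,0,0],
    [0,0,0,0,0],
  ],
)

```text
clock: 18.8
position: [0.5623, -0.054, 0.1147]
ee_rot: [-0.001, 0.877, -0.48, 0.001]
contact_force: [-5.4, 1.3, 22.7]
width: 0.0257
```

```bash
python3 look.py e; python3 - <<'E'
from h import *
import pickle
im=cv2.imread("pics/ew.png");c=pickle.load(open("e.pkl","rb"))
print(proj(c,(.554,-.179,.045)))
E
```

```text
18.9 [[0.5623, -0.054, 0.1147], [0.5623, -0.054, 0.1147], [0.5623, -0.054, 0.1147]] [-6.000e-04  8.773e-01 -4.799e-01  1.500e-03] [-5.   1.8 22.3] [0.38 1.19 0.02] 0.02627754952013262
well in wrist [329.89824797 262.37238543]
[473.41411945 352.65110194]
```

View pics/ew.png

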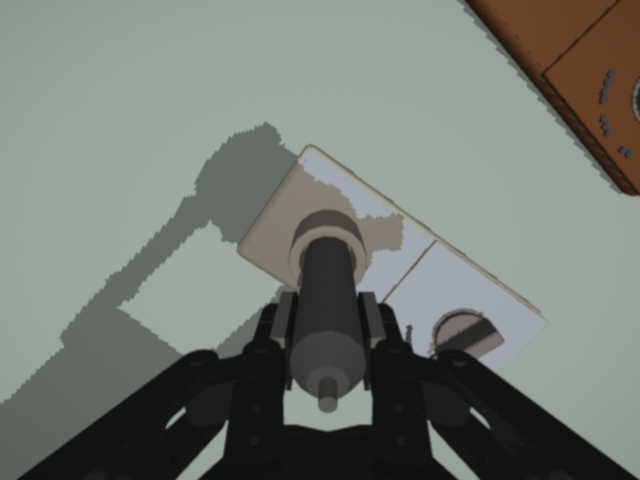

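View pics/es.png

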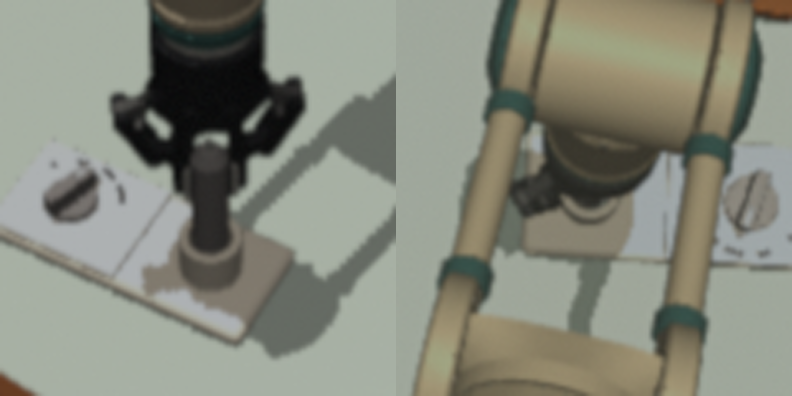

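```bash
python3 -c "
from rig import manip
print(manip.sign_off())"
```

```text
the job is handed in; nothing more can be done
None
```

The job is handed in at 19 s: the dial is on its three-dot mark, and the handle is held upright on the hard stop with about 22.5 N downward push.

**Dial:** I turned it from two dots to three. After I let go, a wrist crop showed the white line resting at the three dots, and the scene camera still showed the dial turned that way at the end.

**Handle:** I picked up the grey handle nearest the base and put it into the white dock's well, then pressed until the tool stopped descending while the force kept rising. The tool stopped at 0.1147 m, 20 mm above its height at the grasp, which is exactly the stop's height, so the handle did not slip in the jaws.

**Last checks:** The push held steady for over a second, with tilt about 0.2° and the grip at 105 N.

- **Side force:** about 5 N appeared as I pressed, and I left it uncorrected.
- **Other objects:** the arm did not go near the organizer, comb, tweezers, tin or tumbler, but I did not check them again at the end.

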